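# Shim the rocking casting board, then bring the mould over

### The arm

A 6-joint arm with a two-finger parallel gripper is mounted at the origin on the work surface. World frame = base frame: x ahead of the robot, y to its left, z up, the work surface at z = 0. Lengths are in mm, angles in rad, forces in N, time in s.
With the tool pointing down it reaches from about 300 to 775 mm from the base axis. Payload 14.6 kg.
Tool frame: the origin (TCP) lies midway between the tips of the shut fingers; the grasp point (between the pads) lies 19 mm behind it; z points along the fingers, y is the line along which they close (so a half turn about z gives the same grasp; the last joint's range is limited). The gripper opens to 94 mm and grips with 3 to 60 N. Pads are 16 mm wide; open, the fingers measure 119 mm over their backs; the gripper's body (75 mm by 177 mm) begins 78 mm behind the grasp point.
Start: joints at [-1.203, 0.3, 1.521, -0, 1.321, -0.067], TCP at [231.668, -498.818, 205.446] pointing down, gripper open.
Joint ranges: [-3.03, 3.03], [-0.79, 2.21], [0.23, 2.52], [-1.04, 4.18], [0, 3.07], [-2.55, 2.55]. Speed limits (rad/s): [2.22, 2.22, 2.57, 3.14, 3.14, 3.14].

### API

Orientations are given as [roll, pitch, yaw] about the fixed x, y, z axes, in that order (R = Rz(yaw) Ry(pitch) Rx(roll)).
In Python, from cell import manip, camera gives the robot as it stands.
- The arm moves only by the tool move_arm, never from a script. Its arguments are lists of equal length, an entry for each row: "dp": the shift along the world's x, y, z in mm, a list of three; "rotation": the turn, a rotation vector about the world's x, y, z in rad, a list of three; "hand": the opening, from 0 (shut) to 1 (fully open). A call has 1 to 10 rows; each row shifts and turns the commanded pose from where the row before left it; what a row does not reach is not made up. A row lasts 1/8 s, in which the tool goes at most 62.5 mm and 10.7 degrees, less where a joint would pass 70% of its speed; a pose out of reach is approached as far as the arm can. A call with a gripper value outside its range is refused whole. The fingers move at their own pace and stop on an object; "newtons" is the grip in N (left out, the last holds). Time passes only in rows, so rows that do not move let the fingers close. It gives the time, the measured TCP pose, the force, the opening and the grip force at its end, in the units of the state.
- manip.read_state(): the state, without advancing time (a new reading comes with each control period).
- camera(name): name is "side" or "top"; returns a dict with "image" (480x640x3 uint8, red, green, blue), "fx", "fy", "cx", "cy" (pixels), "k1" (the pictures are not rectified: a ray, as slopes to the right and down, at radius r is drawn at 1 + k1 r^2 times it, then the intrinsics apply), "R" (3x3) and "t" (3): a world point X has camera coordinates R X + t. Camera axes: x right, y down, z forward; pixel columns grow to the right and rows downward; lengths in mm; the calibration is good to about 2 mm. A picture is of the moment at which its call begins. There is no depth.
- manip.sign_off(): hands the job in; it is judged then, once.
The state is a dict: "clock": time; "joints": joint angles; "qd": joint speeds; "effort": joint torques, N m; "eef_pos": TCP position; "eef_rot": TCP orientation; "wrist_force": force on the tool from outside, world axes, zero at the start; "moment": the same for the moment, N m; "finger_gap": finger opening in mm; "finger_force": force on a finger pad.
Only numpy, scipy, OpenCV 4.12 (cv2) and the standard library are available. Lean on these libraries where they do the work, as an engineer would, in place of code of your own. Each camera call takes 0.05 s, during which the arm holds its last target. There are 200 camera calls.

### The job

The white levelling board for resin casting stands on only three feet: the one under the red knob has seized short of the table. Slide the orange wedge, thin end first, under that foot until you feel it just bite, without jacking the board out of level, and let go of it; then push the teal mould along the board, without lifting it, onto the blue mat so that it covers the mat squarely. Leave the cup, bottle and jar alone and do not tip or shove the board.

Things in the scene. Friction and masses are not known exactly. Their poses are not given: they have to be found in the camera images.
- board: white loose levelling board, 1.7 kg, 280 mm (x) by 430 mm (y), on domed feet of 12 mm radius at x = +-115, y = +-190; underside 30, top 48 mm above the table. Origin: board centre, at table level. A knob over each foot (14 mm radius, top at 64 mm): three black, the one at x = -115, y = +190 red. Rocks about the diagonal through the two feet next to the red one; weight on the red side tips it
- red_foot (a point): point on the board's underside on the axis of the red-knobbed foot, 30 mm above the table and 25 mm in from the board's near (-x) and left (+y) edges. The foot's bottom is 7 to 12 mm above the table (varies, not told) and cannot be moved. From the left the way under it is free: the wedge can come in along the board's -y. About 2 to 3 N upward on the foot begin to lift that corner
- wedge: orange tapered shim left of the board, 0.1 kg, 190 mm long (x), 40 mm wide (y), flat underside. Thickness grows evenly from 3 mm at the thin end (x = +95) to 24 mm at the black-banded butt (x = -95). Origin: mid-length, on the underside. Just touching the table it drags under 1 N; once it bites, the push rises within some 10 mm to 4 to 6 N and stays there while the corner is lifted
- mould: teal silicone mould, open on top, 0.9 kg, 45 mm high, loose on the right end of the board: a square body 140 by 140 mm and, towards its +x, a neck 75 mm long, 70 mm wide, centred. Origin: centre of the square body's underside; centre of mass 20 mm to +x of it. A push of 4 to 7 N slides it on the board
- place (a point): centre of the square part of the dark blue mat on the left of the board's top, at x = -22, y = +55 mm from the board's origin, 48 mm above the table. The mat is flat and has the mould's outline, 6 mm larger all round, neck towards the board's +x: the mould's origin belongs here, its axes along the board's
- cup: bystander: milky plastic mixing cup, 84 mm across the rim, 105 mm high, on the table right of the board; origin at the centre of its foot
- bottle: bystander: small white bottle, 42 mm across, 85 mm high, on the table right of the board; origin at the centre of its foot
- jar: bystander: low gold-coloured jar with black lid, 50 mm across, 55 mm high, on the table beyond the wedge; origin at the centre of its foot
Not all that is in view belongs to the job. There is more than one size of the wedge; the job needs the middle-sized.

How it is judged (in metres and radians):
On the way, in this order (a step that is already met when the one before it is completed fails the run):
1. the wedge is under the red-knobbed foot and bites: it carries more than 0.4 N, and the board is still level (within 0.008 rad) (contact force between wedge and board above 0.4 N and y of red_foot in the frame of wedge between -0.016 and 0.016 m and x of red_foot in the frame of wedge between -0.03 and 0.095 m and angle between board's own z axis and vertical below 0.008 rad), for 0.2 s.
2. the mould has been pushed onto the mat (horizontal distance between mould and place below 0.014 m and angle between the x axis of mould and the x axis of board, either way round below 0.12 rad), for 0.1 s.
At the end, for the whole second after the job is handed in: the wedge lies under the red-knobbed foot (foot axis within 16 mm of its centre line) and carries it with more than 0.3 N, the board is level within 0.008 rad, the mould rests on the board with its origin within 14 mm of the mat's centre and square to the board within 0.12 rad, and all is at rest (all of step 2 and contact force between wedge and board above 0.3 N and y of red_foot in the frame of wedge between -0.016 and 0.016 m and x of red_foot in the frame of wedge between -0.03 and 0.095 m and angle between board's own z axis and vertical below 0.008 rad and z of mould in the frame of board below 0.053 m and linear speed of each of mould, board below 0.01 m/s); the robot touches nothing.
It fails at once if the board was tipped or jacked up (more than 0.025 rad) (angle between board's own z axis and vertical above 0.025 rad).
It fails at once if the board was shoved more than 30 mm (distance of board from where it was at the start of the episode above 0.03 m).
It fails at once if the mould was lifted off the board (z of mould in the frame of board above 0.06 m).
It fails at once if the cup, bottle or jar was shifted by more than 30 mm or knocked over (distance of any of cup, bottle, jar from where it was at the start of the episode above 0.03 m or angle between any of cup, bottle, jar's own z axis and vertical above 0.5 rad).
It also fails if it takes over 70 s, if anything falls off the work surface, if the arm or the gripper's body presses on something with over 40 N, if the wrist force passes 120 N, or if a joint passes its speed limit or range.

## Working session

There is one attempt and no reset: what is moved stays moved. The work goes in short steps, Python scripts to look and compute and a tool call to move; the robot and the scene stay as the last step left them, time stands still between calls to the robot, and variables do not carry over. Pictures are saved under pics/ and viewed, at most 10 in all, crops included, and the job is handed in when it is done.

Besides the shell and the picture viewer there is one more tool, called after "Emit:" by a JSON object that holds its "fn" and its "kwargs", one argument or row to a line. move_arm: Moves the arm, as the interface text tells. Its arguments: {"type":"object","properties":{"dp":{"type":"array","items":{"type":"array","items":{"type":"number"}}},"rotation":{"type":"array","items":{"type":"array","items":{"type":"number"}}},"hand":{"type":"array","items":{"type":"number"}},"newtons":{"type":"number"}},"required":["dp","rotation","hand"]}

```bash
mkdir -p pics; ls
cat > h.py <<'E'
import numpy as np, cv2
from cell import manip, camera
def shot(n,f=None):
    c=camera(n); 
    if f: cv2.imwrite('pics/'+f,c["image"][:,:,::-1])
    return c
def cast(c,px,z):
    "pixels -> world points on plane z"
    K=np.array([[c['fx'],0,c['cx']],[0,c['fy'],c['cy']],[0,0,1.]])
    u=cv2.undistortPoints(np.array(px,float).reshape(-1,1,2),K,np.array([c['k1'],0,0,0,0.])).reshape(-1,2)
    R=np.array(c['R']);t=np.array(c['t'])
    d=np.c_[u,np.ones(len(u))]@R; o=-R.T@t
    return o+d*((z-o[2])/d[:,2])[:,None]
E
python3 - <<'E'
from h import *
for n in('top','side'):
    c=shot(n,n+'0.png'); print(n,-np.array(c['R']).T@c['t'],c['R'],c['fx'],c['k1'])
print(manip.read_state())
E
```

```text
pics
top [ 219.75659728   70.70227028 1374.8059281 ] [[-0.0393784  -0.99922374 -0.00112187]
 [-0.97771662  0.03876247 -0.20631938]
 [ 0.20620271 -0.00702765 -0.97848406]] 528.3852430895431 -0.05372281440376938
side [ 232.38405419 -821.22760786 1029.68691621] [[ 0.95683326 -0.29057229  0.00615241]
 [-0.20586566 -0.69253946 -0.69138154]
 [ 0.20515711  0.66027028 -0.72246364]] 453.12517563801174 0.001574194000595802
{'clock': 0.1, 'joints': array([-1.20258937e+00,  3.00407426e-01,  1.52150915e+00,  5.56366836e-07,
        1.32068892e+00, -6.65758936e-02]), 'qd': array([-0.00139582, -0.00138868, -0.00196254,  0.00027995,  0.00062926,
       -0.00064083]), 'effort': array([ 1.36764545e-03, -5.32644153e+01, -3.53280079e+01,  7.09976256e-02,
        2.35181919e-02, -6.04618162e-05]), 'eef_pos': array([ 231.5943336 , -498.61041141,  204.9516835 ]), 'eef_rot': array([-3.14058209e+00, -6.79189075e-05,  4.34782678e-01]), 'wrist_force': array([0.59534126, 0.11762992, 0.55424457]), 'moment': array([ 0.02148966, -0.0250098 ,  0.00606207]), 'finger_force': 0.0, 'finger_gap': 93.98080915518702}
```

View pics/top0.png

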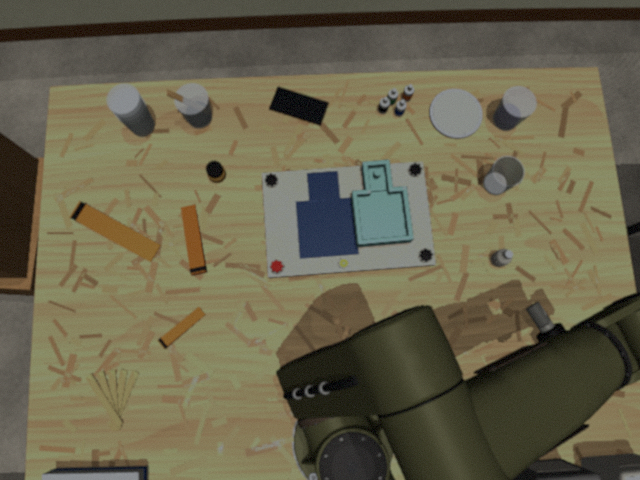

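View pics/side0.png

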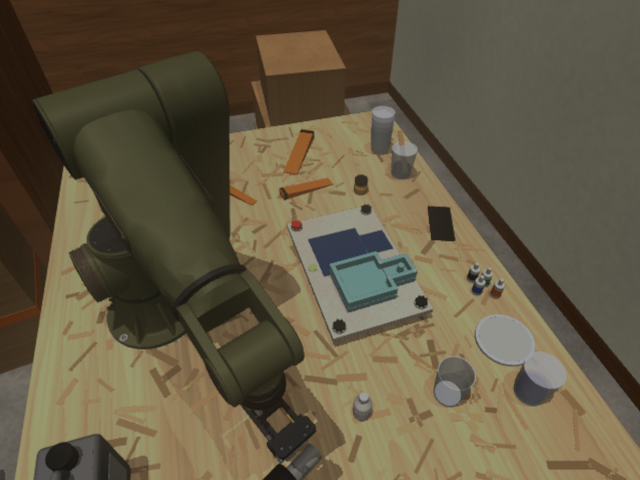

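The top view shows the board around (348,220) with its red knob at (277,267). The mid wedge runs from (190,207), thin end, to (198,270), butt. The mould is at (382,215), the mat at (328,225), the jar at (215,171), the bottle at (502,258) and the cup at (500,180). The side view agrees.

```bash
cat > m.py <<'E'
from h import *
def blobs(c,lo,hi,amin=60):
    h=cv2.cvtColor(c['image'],cv2.COLOR_RGB2HSV)
    m=cv2.inRange(h,lo,hi)
    m=cv2.morphologyEx(m,cv2.MORPH_CLOSE,np.ones((3,3)))
    return [k for k in cv2.findContours(m,0,2)[0] if cv2.contourArea(k)>amin],h
E
python3 - <<'E'
from m import *
c=camera('top')
np.set_printoptions(precision=1,suppress=True)
h=cv2.cvtColor(c['image'],cv2.COLOR_RGB2HSV)
for p in [(193,240),(277,267),(382,215),(328,225),(198,270),(120,232),(300,200)]: print(p,h[p[1],p[0]])
for name,lo,hi,z in [('orange',(5,190,120),(16,255,255),10),('red',(0,150,100),(4,255,255),64),('teal',(80,60,60),(95,255,255),93),('blue',(105,90,30),(125,255,140),48)]:
    for k in blobs(c,lo,hi)[0]:
        r=cv2.minAreaRect(k); b=cv2.boxPoints(r); M=cv2.moments(k)
        print(name,cv2.contourArea(k),b.round().tolist(),'ctr',cast(c,[[M['m10']/M['m00'],M['m01']/M['m00']]],z)[0][:2]); print(cast(c,b,z)[:,:2].tolist())
        w=cast(c,k.reshape(-1,2),z)[:,:2].astype(np.float32)
        print('  world rect',cv2.minAreaRect(w))
print('knobs',cast(c,[(271,180),(415,170),(426,256),(277,267)],64))
print('jar,bottle,cup',cast(c,[(215,165)],55),cast(c,[(506,255)],85),cast(c,[(509,172)],105))
E
```

```text
(193, 240) [ 15 185 132]
(277, 267) [  3 196 130]
(382, 215) [ 89  61 137]
(328, 225) [111 118  78]
(198, 270) [ 13 144  46]
(120, 232) [ 18 178 132]
(300, 200) [ 43  14 129]
orange 585.5 [[182.0, 208.0], [194.0, 206.0], [203.0, 264.0], [191.0, 266.0]] ctr [538.1 375.7]
[[613.882014399952, 405.0772443592889], [617.9882359322036, 370.67671026176515], [458.4394650101451, 345.7535682557457], [454.4587082795151, 379.34452360738817]]
  world rect ((536.0103759765625, 375.0205078125), (162.33663940429688, 34.30390930175781), 9.079103469848633)
red 69.5 [[270.0, 269.0], [273.0, 260.0], [282.0, 263.0], [279.0, 272.0]] ctr [436.8 151.5]
[[429.5755450377161, 167.44852382621121], [452.9450828481402, 159.08312347475203], [444.1156349329674, 135.8970966441106], [420.8085650358542, 144.3332289129459]]
  world rect ((436.87774658203125, 151.72947692871094), (24.81537628173828, 24.803306579589844), 69.22962188720703)
teal 3347.0 [[348.0, 164.0], [402.0, 158.0], [412.0, 241.0], [357.0, 247.0]] ctr [ 573.6 -117.2]
[[688.1456403942766, -39.746973107725964], [700.2893195742146, -181.3064973839786], [482.0927408765581, -188.92259489269], [471.23313278517844, -52.14523316807637]]
  world rect ((585.8029174804688, -114.88986206054688), (215.65792846679688, 138.46530151367188), 3.1691203117370605)
blue 3704.5 [[294.0, 175.0], [350.0, 170.0], [357.0, 253.0], [301.0, 257.0]] ctr [556.7  22.1]
[[680.7403267867755, 100.23141537229925], [687.9250225580029, -49.337581644527646], [465.7576208787748, -54.68628718190679], [459.2806259148267, 89.87654764843089]]
  world rect ((573.3424072265625, 22.55571746826172), (221.85687255859375, 144.7729034423828), 2.5616304874420166)
knobs [[ 663.5  159.5   64. ]
 [ 676.3 -217.6   64. ]
 [ 447.  -227.    64. ]
 [ 434.   149.8   64. ]]
jar,bottle,cup [[714.3 307.1  55. ]] [[ 437.8 -423.5   85. ]] [[ 648.1 -449.   105. ]]
```

Run:
```python
from h import *
c=camera('top')
a=c['image'][140:300,150:450,::-1]
cv2.imwrite('pics/crop1.png',cv2.resize(a,(780,416),interpolation=2))
```

```text
(no output)
```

View pics/crop1.png

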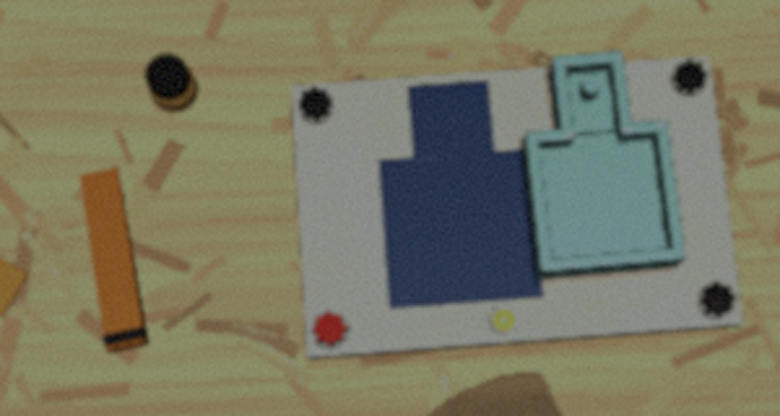

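The crop confirms it: orange wedge with its butt at crop (127,348), red knob at (330,329), mould right of the mat with its neck up. The fit gives board centre ≈(555,-34), yaw ≈0.037. I'll move over the wedge butt while turning.

Emit:
{"fn": "move_arm", "kwargs": {
  "dp": [
    [22,54,0],
    [22,54,0],
    [22,54,0],
    [22,54,0],
    [22,54,0],
    [22,54,0],
    [22,54,0],
    [22,54,0]
  ],
  "rotation": [
    [0,0,0.18],
    [0,0,0.18],
    [0,0,0.18],
    [0,0,0.18],
    [0,0,0.18],
    [0,0,0.18],
    [0,0,0.18],
    [0,0,0.18]
  ],
  "hand": [1,1,1,1,1,1,1,1]
}}

```text
clock: 1.2
eef_pos: [408.0, -65.0, 205.6]
eef_rot: [3.141, 0.0, 1.881]
wrist_force: [0.8, -1.0, 0.3]
finger_gap: 94.2
finger_force: 0.0
```

Emit:
{"fn": "move_arm", "kwargs": {
  "dp": [
    [7,54,0],
    [7,54,0],
    [7,54,0],
    [7,54,0],
    [7,54,0],
    [7,54,0],
    [7,54,0],
    [7,54,0]
  ],
  "rotation": [
    [0,0,0.18],
    [0,0,0.18],
    [0,0,0.18],
    [0,0,0.18],
    [0,0,0.18],
    [0,0,0.18],
    [0,0,0.18],
    [0,0,0.18]
  ],
  "hand": [1,1,1,1,1,1,1,1]
}}

```text
clock: 2.2
eef_pos: [463.6, 367.0, 205.3]
eef_rot: [-3.141, -0.0, -2.962]
wrist_force: [0.5, -0.6, -0.5]
finger_gap: 94.1
finger_force: 0.0
```

Run:
```python
from m import *
np.set_printoptions(precision=3,suppress=True)
c=shot('top','top1.png'); s=shot('side','side1.png')
sx=lambda x,y:(150+x/2.6,140+y/2.6)
print('thin',cast(c,[sx(81,174),sx(117,168)],3),'band orange side',cast(c,[sx(104,332),sx(145,325)],22),'butt far',cast(c,[sx(109,350),sx(148,344)],24))
for k in blobs(s,(5,150,80),(19,255,255),100)[0]:
    b=cv2.boxPoints(cv2.minAreaRect(k)); print(cv2.contourArea(k),b.tolist(),cast(s,b,8)[:,:2].tolist())
st=manip.read_state(); print(st['eef_pos'],st['eef_rot'],st['joints'])
```

```text
thin [[618.075 408.138   3.   ]
 [622.989 370.602   3.   ]] band orange side [[447.783 378.422  22.   ]
 [453.286 337.294  22.   ]] butt far [[429.117 372.845  24.   ]
 [433.661 333.889  24.   ]]
206.0 [[223.20001220703125, 190.40000915527344], [227.20001220703125, 183.40000915527344], [255.73846435546875, 199.7076873779297], [251.73846435546875, 206.7076873779297]] [[244.57767209496575, 438.3428644104546], [263.3681411681283, 472.5005316554451], [343.5850906046028, 358.215907460365], [324.1991240206109, 327.11662059791263]]
329.5 [[284.6954650878906, 186.66014099121094], [329.7328186035156, 176.4243927001953], [332.1394958496094, 187.01377868652344], [287.1021423339844, 197.24952697753906]] [[453.62097048792526, 397.62161107528266], [621.878550443605, 407.60182750356387], [612.545188020051, 348.63650687903953], [448.6301643095054, 340.3518080560358]]
522.0 [[283.22918701171875, 170.83804321289062], [301.49822998046875, 127.27344512939453], [314.035400390625, 132.53097534179688], [295.766357421875, 176.0955810546875]] [[468.99341176423366, 486.553474835113], [605.5097866915937, 745.9198151746099], [644.1985834243063, 694.659732333642], [505.27521041110515, 443.9889766354489]]
[463.034 368.859 204.22 ] [-3.142 -0.001 -2.96 ] [ 0.611  0.396  1.396  0.001  1.351 -1.142]
```

View pics/top1.png

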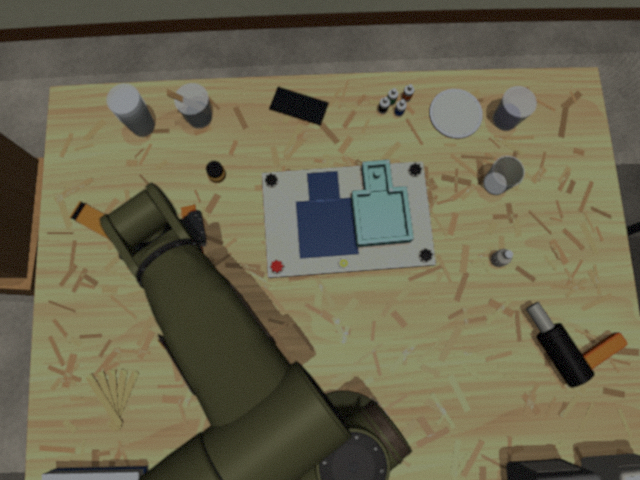

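Arm is over the butt, and the view is otherwise unchanged. Wedge centre (526,371), yaw 0.188, fitted length 192 against 190, so it checks out. I'll go down and grip.

Emit:
{"fn": "move_arm", "kwargs": {
  "dp": [
    [4,-9,-50],
    [0,0,-55],
    [0,0,-45],
    [0,0,-30],
    [0,0,-15],
    [0,0,-6],
    [0,0,0]
  ],
  "rotation": [
    [0,0,0],
    [0,0,0],
    [0,0,0],
    [0,0,0],
    [0,0,0],
    [0,0,0],
    [0,0,0]
  ],
  "hand": [1,1,1,1,1,1,1]
}}

```text
clock: 3.18
eef_pos: [468.0, 356.3, 5.2]
eef_rot: [3.141, 0.001, -2.969]
wrist_force: [0.6, 0.6, 0.8]
finger_gap: 93.9
finger_force: 0.0
```

Emit:
{"fn": "move_arm", "kwargs": {
  "dp": [
    [0,0,0],
    [0,0,0],
    [0,0,0],
    [0,0,0],
    [0,0,0],
    [0,0,0],
    [0,0,0],
    [0,0,0]
  ],
  "rotation": [
    [0,0,0],
    [0,0,0],
    [0,0,0],
    [0,0,0],
    [0,0,0],
    [0,0,0],
    [0,0,0],
    [0,0,0]
  ],
  "hand": [0.3,0.3,0.3,0.3,0.3,0.3,0.3,0.3],
  "newtons": 20
}}

```text
clock: 4.18
eef_pos: [467.7, 356.2, 4.5]
eef_rot: [3.142, 0.0, -2.968]
wrist_force: [0.0, 1.1, 0.7]
finger_gap: 40.0
finger_force: 19.7
```

Gripped at 40 mm. I'll lift slightly, turn by -1.707, and move onto the foot's line (x≈428 at y≈356).

Emit:
{"fn": "move_arm", "kwargs": {
  "dp": [
    [0,0,10],
    [-5,0,0],
    [-5,0,0],
    [-5,0,0],
    [-5,0,0],
    [-5,0,0],
    [-5,0,0],
    [-5,0,0],
    [-5,0,0],
    [0,0,0]
  ],
  "rotation": [
    [0,0,-0.17],
    [0,0,-0.17],
    [0,0,-0.17],
    [0,0,-0.17],
    [0,0,-0.17],
    [0,0,-0.17],
    [0,0,-0.17],
    [0,0,-0.17],
    [0,0,-0.17],
    [0,0,-0.17]
  ],
  "hand": [0.3,0.3,0.3,0.3,0.3,0.3,0.3,0.3,0.3,0.3]
}}

```text
clock: 5.42
eef_pos: [427.3, 356.0, 14.3]
eef_rot: [-3.141, 0.0, 1.609]
wrist_force: [-0.1, -0.3, -1.9]
finger_gap: 40.3
finger_force: 19.7
```

Emit:
{"fn": "move_arm", "kwargs": {
  "dp": [
    [0,0,0],
    [0,0,0],
    [0,0,0]
  ],
  "rotation": [
    [0,0,0],
    [0,0,0],
    [0,0,0]
  ],
  "hand": [0.3,0.3,0.3]
}}

```text
clock: 5.8
eef_pos: [427.7, 356.1, 14.4]
eef_rot: [-3.141, 0.0, 1.617]
wrist_force: [0.8, -0.1, -1.6]
finger_gap: 40.2
finger_force: 19.7
```

Run:
```python
from m import *
c=shot('top'); s=shot('side')
a=cv2.resize(c['image'][180:300,150:310,::-1],(400,300),interpolation=2)
b=cv2.resize(s['image'][150:270,220:380,::-1],(400,300),interpolation=2)
cv2.imwrite('pics/ins1.png',np.hstack([a,b])); print(manip.read_state()['eef_pos'],manip.read_state()['eef_rot'])
```

```text
[427.66522022 356.15397878  14.38987477] [-3.14149801e+00  3.77498207e-05  1.61599648e+00]
```

View pics/ins1.png

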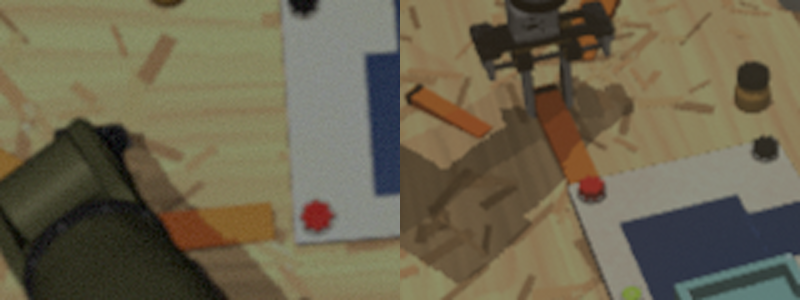

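Both views show the wedge pointing at the red knob: thin end at crop (272,221), knob at (317,216). I'll check the lateral alignment numerically.

Run:
```python
from m import *
c=shot('top');f=lambda x,y:(150+x/2.5,180+y/2.5)
print(cast(c,[f(272,205),f(272,238)],13),cast(c,[f(317,216)],64),cast(c,[f(288,100),f(296,243)],48))
k=blobs(c,(5,150,80),(19,255,255),60)[0]
for q in k: print(cv2.boundingRect(q), cv2.minAreaRect(cast(c,q.reshape(-1,2),13)[:,:2].astype(np.float32)))
```

```text
[[457.38574825 200.05867913  13.        ]
 [422.57198099 200.73569028  13.        ]] [[435.50806292 150.2159616   64.        ]] [[560.90113722 178.06874726  48.        ]
 [411.3036515  173.17977256  48.        ]]
(584, 333, 43, 36) ((192.68045043945312, -683.571044921875), (39.16307067871094, 119.66081237792969), 28.05420684814453)
(213, 262, 47, 18) ((436.4312744140625, 259.7932434082031), (41.22572708129883, 118.8669204711914), 2.598513603210449)
(76, 204, 83, 53) ((553.7493896484375, 578.8006591796875), (235.55836486816406, 49.990272521972656), 59.63835525512695)
```

Aligned within ~3 mm. I'll lower to the table and advance along the axis to just short of the earliest bite.

Emit:
{"fn": "move_arm", "kwargs": {
  "dp": [
    [-2,0,-5],
    [0,0,-5],
    [0.5,-12,0],
    [0.5,-12,0],
    [0.5,-12,0],
    [0.5,-12,0],
    [0.5,-12,0],
    [0.3,-8,0],
    [0.2,-4,0],
    [0,0,0]
  ],
  "rotation": [
    [0,0,0],
    [0,0,0],
    [0,0,0],
    [0,0,0],
    [0,0,0],
    [0,0,0],
    [0,0,0],
    [0,0,0],
    [0,0,0],
    [0,0,0]
  ],
  "hand": [0.3,0.3,0.3,0.3,0.3,0.3,0.3,0.3,0.3,0.3]
}}

```text
clock: 7.2
eef_pos: [428.7, 284.1, 4.5]
eef_rot: [3.142, -0.0, 1.615]
wrist_force: [0.1, 0.2, -0.4]
finger_gap: 40.1
finger_force: 19.8
```

Emit:
{"fn": "move_arm", "kwargs": {
  "dp": [
    [0.1,-3,0],
    [0.1,-3,0],
    [0,0,0]
  ],
  "rotation": [
    [0,0,0],
    [0,0,0],
    [0,0,0]
  ],
  "hand": [0.3,0.3,0.3]
}}

```text
clock: 7.58
eef_pos: [428.8, 278.1, 4.4]
eef_rot: [-3.142, 0.0, 1.615]
wrist_force: [-0.1, 0.9, -0.7]
finger_gap: 40.1
finger_force: 19.8
```

Emit:
{"fn": "move_arm", "kwargs": {
  "dp": [
    [0.1,-3,0],
    [0.1,-3,0],
    [0,0,0]
  ],
  "rotation": [
    [0,0,0],
    [0,0,0],
    [0,0,0]
  ],
  "hand": [0.3,0.3,0.3]
}}

```text
clock: 7.95
eef_pos: [429.1, 272.0, 4.4]
eef_rot: [-3.142, 0.0, 1.615]
wrist_force: [0.5, -0.8, -1.3]
finger_gap: 40.3
finger_force: 19.8
```

Emit:
{"fn": "move_arm", "kwargs": {
  "dp": [
    [0.1,-3,-0.5],
    [0.1,-3,0],
    [0,0,0]
  ],
  "rotation": [
    [0,0,0],
    [0,0,0],
    [0,0,0]
  ],
  "hand": [0.3,0.3,0.3]
}}

```text
clock: 8.32
eef_pos: [429.3, 265.9, 4.0]
eef_rot: [-3.142, 0.0, 1.615]
wrist_force: [-0.2, -0.5, -0.3]
finger_gap: 40.0
finger_force: 19.8
```

Emit:
{"fn": "move_arm", "kwargs": {
  "dp": [
    [0.1,-3,0],
    [0.1,-3,0],
    [0,0,0]
  ],
  "rotation": [
    [0,0,0],
    [0,0,0],
    [0,0,0]
  ],
  "hand": [0.3,0.3,0.3]
}}

```text
clock: 8.7
eef_pos: [429.5, 259.9, 4.0]
eef_rot: [3.142, 0.0, 1.615]
wrist_force: [0.3, -1.1, 1.1]
finger_gap: 40.1
finger_force: 19.8
```

Emit:
{"fn": "move_arm", "kwargs": {
  "dp": [
    [0.1,-3,0],
    [0.1,-3,0],
    [0,0,0]
  ],
  "rotation": [
    [0,0,0],
    [0,0,0],
    [0,0,0]
  ],
  "hand": [0.3,0.3,0.3]
}}

```text
clock: 9.07
eef_pos: [429.7, 253.9, 4.0]
eef_rot: [-3.142, 0.0, 1.615]
wrist_force: [0.6, -1.0, 1.7]
finger_gap: 40.0
finger_force: 19.8
```

Emit:
{"fn": "move_arm", "kwargs": {
  "dp": [
    [0.1,-2,0],
    [0.1,-2,0]
  ],
  "rotation": [
    [0,0,0],
    [0,0,0]
  ],
  "hand": [0.3,0.3]
}}

```text
clock: 9.32
eef_pos: [429.9, 250.2, 4.0]
eef_rot: [3.141, -0.0, 1.615]
wrist_force: [-0.6, 1.5, 1.0]
finger_gap: 40.3
finger_force: 19.8
```

Emit:
{"fn": "move_arm", "kwargs": {
  "dp": [
    [0.1,-2,0],
    [0.1,-2,0]
  ],
  "rotation": [
    [0,0,0],
    [0,0,0]
  ],
  "hand": [0.3,0.3]
}}

```text
clock: 9.57
eef_pos: [430.1, 246.1, 4.0]
eef_rot: [3.142, -0.0, 1.615]
wrist_force: [-0.5, 0.7, 1.5]
finger_gap: 40.1
finger_force: 19.8
```

Emit:
{"fn": "move_arm", "kwargs": {
  "dp": [
    [0.1,-2,0],
    [0.1,-2,0]
  ],
  "rotation": [
    [0,0,0],
    [0,0,0]
  ],
  "hand": [0.3,0.3]
}}

```text
clock: 9.82
eef_pos: [430.3, 242.1, 4.0]
eef_rot: [3.142, -0.0, 1.615]
wrist_force: [-0.5, 2.1, 1.4]
finger_gap: 39.9
finger_force: 19.8
```

Emit:
{"fn": "move_arm", "kwargs": {
  "dp": [
    [0.1,-2,0]
  ],
  "rotation": [
    [0,0,0]
  ],
  "hand": [0.3]
}}

```text
clock: 9.95
eef_pos: [430.4, 240.1, 4.0]
eef_rot: [3.142, -0.0, 1.615]
wrist_force: [-0.8, 1.5, 0.9]
finger_gap: 39.9
finger_force: 19.8
```

Emit:
{"fn": "move_arm", "kwargs": {
  "dp": [
    [0.1,-2,0]
  ],
  "rotation": [
    [0,0,0]
  ],
  "hand": [0.3]
}}

```text
clock: 10.07
eef_pos: [430.5, 238.1, 4.0]
eef_rot: [3.142, -0.0, 1.615]
wrist_force: [0.5, 2.0, 1.6]
finger_gap: 40.0
finger_force: 19.8
```

Run:
```python
from h import *
for i in range(5):
    camera('side'); s=manip.read_state(); print(s['eef_pos'].round(1),s['wrist_force'].round(1),s['moment'].round(2))
```

```text
[430.5 237.9   4. ] [0.4 0.1 1.6] [-0.02 -0.18  0.02]
[430.5 237.9   4. ] [ 0.2 -0.4  2.5] [-0.18 -0.14  0.04]
[430.5 237.9   4. ] [-0.1 -1.2  2.6] [-0.33 -0.23  0.  ]
[430.5 237.9   4. ] [ 0.5 -1.9  2.5] [-0.39 -0.17  0.06]
[430.5 238.    3.9] [ 0.1 -2.4  2.8] [-0.47 -0.21 -0.01]
```

Emit:
{"fn": "move_arm", "kwargs": {
  "dp": [
    [0.1,-2,0.2],
    [0.1,-2,0]
  ],
  "rotation": [
    [0,0,0],
    [0,0,0]
  ],
  "hand": [0.3,0.3]
}}

```text
clock: 10.58
eef_pos: [430.5, 234.3, 4.0]
eef_rot: [-3.141, -0.0, 1.615]
wrist_force: [-0.5, 3.4, -2.1]
finger_gap: 40.2
finger_force: 19.8
```

Emit:
{"fn": "move_arm", "kwargs": {
  "dp": [
    [0.1,-2,0],
    [0.1,-2,0]
  ],
  "rotation": [
    [0,0,0],
    [0,0,0]
  ],
  "hand": [0.3,0.3]
}}

```text
clock: 10.82
eef_pos: [430.7, 230.5, 4.0]
eef_rot: [-3.142, -0.001, 1.615]
wrist_force: [-1.0, 8.1, -3.5]
finger_gap: 40.5
finger_force: 19.8
```

Emit:
{"fn": "move_arm", "kwargs": {
  "dp": [
    [0.1,-2,0]
  ],
  "rotation": [
    [0,0,0]
  ],
  "hand": [0.3]
}}

```text
clock: 10.95
eef_pos: [430.8, 228.7, 4.0]
eef_rot: [-3.142, -0.001, 1.615]
wrist_force: [-0.5, 8.7, -4.0]
finger_gap: 40.3
finger_force: 19.8
```

The push jumped to 8 N, so it has bitten. I'll release, and check the forces and the view before leaving.

Emit:
{"fn": "move_arm", "kwargs": {
  "dp": [
    [0,0,0],
    [0,0,0],
    [0,0,0],
    [0,0,0]
  ],
  "rotation": [
    [0,0,0],
    [0,0,0],
    [0,0,0],
    [0,0,0]
  ],
  "hand": [0.7,0.7,0.7,0.7]
}}

```text
clock: 11.45
eef_pos: [431.0, 228.1, 4.1]
eef_rot: [-3.142, 0.0, 1.615]
wrist_force: [0.3, -0.0, -0.9]
finger_gap: 65.6
finger_force: 0.0
```

Emit:
{"fn": "move_arm", "kwargs": {
  "dp": [
    [0,0,40],
    [0,0,50],
    [0,-40,50],
    [0,-60,30],
    [0,-60,0],
    [0,-60,0],
    [0,-60,0],
    [0,-60,0],
    [0,-60,0]
  ],
  "rotation": [
    [0,0,0],
    [0,0,0],
    [0,0,0],
    [0,0,0],
    [0,0,0],
    [0,0,0],
    [0,0,0],
    [0,0,0],
    [0,0,0]
  ],
  "hand": [0.7,0.7,0.7,0.7,0.7,0,0,0,0]
}}

```text
clock: 12.58
eef_pos: [430.6, -168.8, 171.1]
eef_rot: [3.141, 0.0, 1.615]
wrist_force: [-0.1, 0.1, 0.6]
finger_gap: 29.2
finger_force: 0.0
```

Run:
```python
from m import *
c=shot('top'); s=shot('side')
a=cv2.resize(c['image'][140:300,150:450,::-1],(780,416),interpolation=2)
cv2.imwrite('pics/w2.png',a)
np.set_printoptions(precision=1,suppress=True)
for name,lo,hi,z in [('orange',(5,150,80),(19,255,255),15),('red',(0,150,100),(4,255,255),64),('teal',(80,60,60),(95,255,255),93),('blue',(105,90,30),(125,255,140),48)]:
    for k in blobs(c,lo,hi)[0]:
        print(name,cv2.contourArea(k),cv2.minAreaRect(cast(c,k.reshape(-1,2),z)[:,:2].astype(np.float32)))
print(manip.read_state()['eef_pos'])
```

```text
orange 636.0 ((193.0064239501953, -682.2557373046875), (39.79174041748047, 119.5858154296875), 28.04099464416504)
orange 428.0 ((298.35784912109375, 399.08831787109375), (26.173974990844727, 123.66728973388672), 38.48214340209961)
orange 342.0 ((432.9465026855469, 215.5051727294922), (39.86654281616211, 66.92854309082031), 4.969599723815918)
orange 1495.5 ((552.3509521484375, 575.8897094726562), (239.9264678955078, 50.19429016113281), 59.566349029541016)
red 70.5 ((436.87774658203125, 151.72947692871094), (24.81537628173828, 24.803306579589844), 69.22962188720703)
teal 3128.0 ((587.2864379882812, -114.9315185546875), (212.28872680664062, 138.6858673095703), 3.2837376594543457)
blue 3706.5 ((573.1458740234375, 21.496623992919922), (221.39004516601562, 145.457763671875), 2.3688724040985107)
[ 430.4 -171.1  170.8]
```

View pics/w2.png

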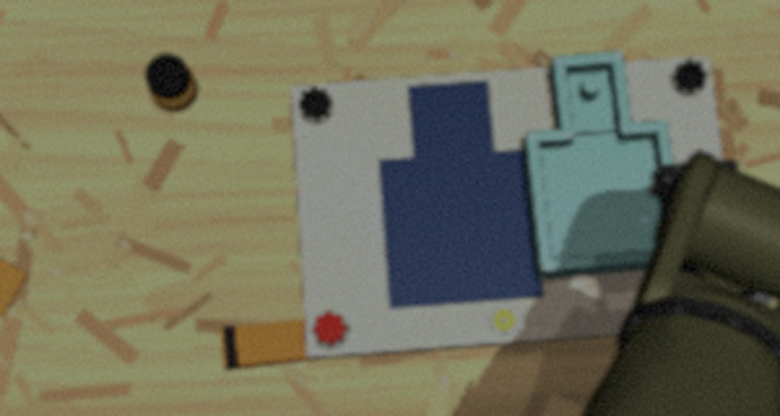

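The picture shows the wedge (crop 225–305, 342) in line with the red knob at (330,329), and the board unmoved. The mould must go about (-14,+137). I'll push its right face with two spread fingers, parallel to the board's x.

Emit:
{"fn": "move_arm", "kwargs": {
  "dp": [
    [40,-20,0],
    [40,-21,0],
    [40,0,0],
    [13,0,0],
    [0,0,-30],
    [0,0,-35],
    [0,0,-30],
    [0,0,-15],
    [0,0,0]
  ],
  "rotation": [
    [0,0,0],
    [0,0,0],
    [0,0,0],
    [0,0,0],
    [0,0,0],
    [0,0,0],
    [0,0,0],
    [0,0,0],
    [0,0,0]
  ],
  "hand": [0.7,0.7,0.7,0.7,0.7,0.7,0.7,0.7,0.7]
}}

```text
clock: 13.8
eef_pos: [563.8, -207.3, 60.5]
eef_rot: [-3.14, -0.001, 1.615]
wrist_force: [-0.3, 0.1, 0.6]
finger_gap: 66.0
finger_force: 0.0
```

Emit:
{"fn": "move_arm", "kwargs": {
  "dp": [
    [0,5,0],
    [0,5,0],
    [0,3,0],
    [0,3,0],
    [0,3,0]
  ],
  "rotation": [
    [0,0,0],
    [0,0,0],
    [0,0,0],
    [0,0,0],
    [0,0,0]
  ],
  "hand": [0.7,0.7,0.7,0.7,0.7]
}}

```text
clock: 14.42
eef_pos: [564.5, -189.4, 62.2]
eef_rot: [3.14, 0.002, 1.615]
wrist_force: [0.3, -6.8, 2.3]
finger_gap: 66.0
finger_force: 3.2
```

Emit:
{"fn": "move_arm", "kwargs": {
  "dp": [
    [-1,6,0],
    [-1,6,0],
    [-1,6,0],
    [-1,6,0],
    [-1,6,0],
    [-1,6,0],
    [-1,6,0],
    [-1,6,0],
    [-1,6,0],
    [-1,6,0]
  ],
  "rotation": [
    [0,0,0],
    [0,0,0],
    [0,0,0],
    [0,0,0],
    [0,0,0],
    [0,0,0],
    [0,0,0],
    [0,0,0],
    [0,0,0],
    [0,0,0]
  ],
  "hand": [0.7,0.7,0.7,0.7,0.7,0.7,0.7,0.7,0.7,0.7]
}}

```text
clock: 15.68
eef_pos: [554.7, -129.2, 62.2]
eef_rot: [3.139, 0.002, 1.614]
wrist_force: [1.3, -6.5, 1.0]
finger_gap: 65.8
finger_force: 3.2
```

```bash
cat > t.py <<'E'
from m import *
import sys
c=shot('top'); np.set_printoptions(precision=1,suppress=True)
for name,lo,hi,z in [('red',(0,150,100),(4,255,255),64),('teal',(80,60,60),(95,255,255),93),('blue',(105,90,30),(125,255,140),48),('orange',(5,150,80),(19,255,255),15)]:
    for k in blobs(c,lo,hi)[0]:
        w=cast(c,k.reshape(-1,2),z)[:,:2]; print(name,cv2.contourArea(k),cv2.minAreaRect(w.astype(np.float32)),w.min(0),w.max(0))
a=cv2.resize(c['image'][140:300,150:450,::-1],(780,416),interpolation=2)
cv2.imwrite('pics/'+sys.argv[1],a); s=manip.read_state(); print(s['eef_pos'],s['eef_rot'],s['wrist_force'])
E
python3 t.py p1.png
```

```text
red 68.5 ((437.0996398925781, 151.17434692382812), (25.09734344482422, 24.67179298400879), 24.7469425201416) [423.8 137.1] [449.4 164.8]
teal 2530.5 ((577.9740600585938, -33.62940216064453), (113.89945220947266, 217.0425567626953), 87.4242935180664) [470.4 -92. ] [685.4  23.8]
blue 2107.5 ((573.064453125, 28.68865203857422), (221.41925048828125, 132.0808563232422), 2.5621538162231445) [461.3 -42. ] [684.8  94.9]
orange 636.5 ((192.17359924316406, -682.266845703125), (40.350250244140625, 119.01770782470703), 29.408498764038086) [ 148.7 -740.5] [ 233.5 -623.7]
orange 430.5 ((298.6151123046875, 398.8003845214844), (26.215869903564453, 122.94847106933594), 38.82177734375) [252.2 345.8] [343.3 453.4]
orange 346.0 ((431.98272705078125, 214.5335693359375), (39.10772705078125, 68.79954528808594), 2.7899608612060547) [411.2 179.3] [451.8 249.3]
orange 1501.0 ((552.206298828125, 575.9999389648438), (240.7816162109375, 50.2122802734375), 59.39854049682617) [473.4 462.7] [631.  689.8]
[ 554.6 -128.6   62.2] [3.1 0.  1.6] [ 0.  -4.7  2. ]
```

View pics/p1.png

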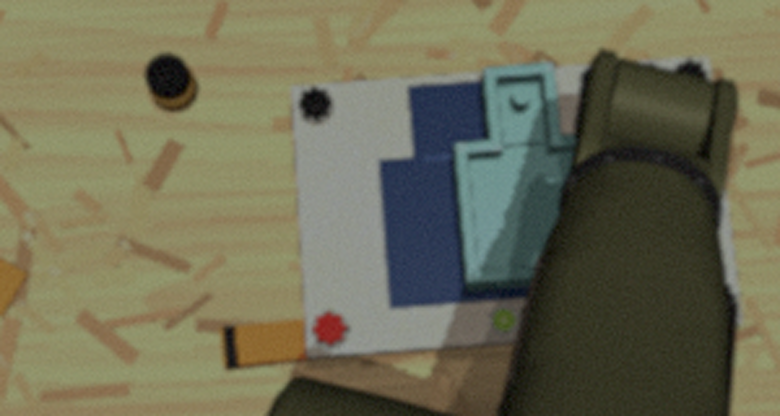

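The mould's left edge (456,143)-(467,290) is parallel to the mat's left edge (381,160)-(391,306), and the wedge and board are unmoved. Remaining is about (-5,+70).

Emit:
{"fn": "move_arm", "kwargs": {
  "dp": [
    [-0.5,6,0],
    [-0.5,6,0],
    [-0.5,6,0],
    [-0.5,6,0],
    [-0.5,6,0],
    [-0.5,6,0],
    [-0.5,6,0],
    [-0.5,6,0],
    [-0.5,6,0],
    [-0.5,6,0]
  ],
  "rotation": [
    [0,0,0],
    [0,0,0],
    [0,0,0],
    [0,0,0],
    [0,0,0],
    [0,0,0],
    [0,0,0],
    [0,0,0],
    [0,0,0],
    [0,0,0]
  ],
  "hand": [0.7,0.7,0.7,0.7,0.7,0.7,0.7,0.7,0.7,0.7]
}}

```text
clock: 16.98
eef_pos: [549.8, -69.4, 62.2]
eef_rot: [3.139, 0.002, 1.615]
wrist_force: [1.2, -7.7, 4.1]
finger_gap: 66.0
finger_force: 4.0
```

```bash
python3 t.py p2.png
```

```text
red 69.0 ((436.863037109375, 151.6876678466797), (25.09734344482422, 23.541353225708008), 24.7469425201416) [423.8 139.6] [449.4 164.8]
teal 2380.5 ((572.7603149414062, 30.08438491821289), (213.3435516357422, 106.28700256347656), 2.2192928791046143) [465.3 -22.5] [680.1  83.6]
blue 192.0 ((521.0449829101562, 81.69554138183594), (158.2474822998047, 65.07884979248047), 26.64655113220215) [461.2  17.1] [605.8  94.8]
blue 61.0 ((652.459228515625, 57.42914581298828), (58.71805953979492, 10.247444152832031), 2.77123761177063) [623.3  51.6] [681.6  63.2]
orange 632.5 ((192.4030303955078, -682.5772705078125), (39.772579193115234, 119.58213806152344), 28.05426597595215) [ 148.7 -740.5] [ 233.4 -623.7]
orange 426.0 ((298.5095520019531, 398.98199462890625), (26.13250732421875, 123.35179138183594), 38.74014663696289) [252.2 345.8] [343.2 453.4]
orange 344.0 ((432.47991943359375, 215.6750030517578), (39.563682556152344, 67.15861511230469), 3.5428552627563477) [411.2 181.7] [451.9 249.3]
orange 1497.5 ((552.293701171875, 576.4342041015625), (239.90138244628906, 49.9746208190918), 59.646419525146484) [473.4 462.7] [633.8 689.6]
[549.7 -68.8  62.2] [3.1 0.  1.6] [-0.1 -5.3  4.6]
```

View pics/p2.png

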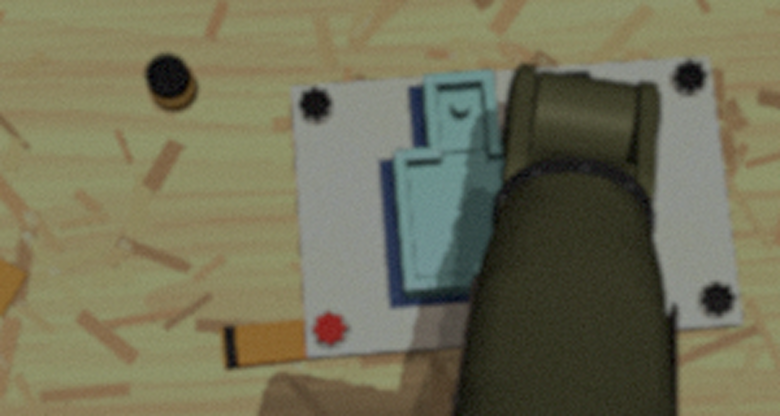

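The mould is centred along x on the mat (inset 4 / 4.7 mm) and parallel; about 8.5 mm remain along y. I'll push that, back off and check.

Emit:
{"fn": "move_arm", "kwargs": {
  "dp": [
    [0,3,0],
    [0,3,0],
    [0,2.5,0],
    [0,0,0],
    [0,-4,0],
    [0,-20,0],
    [0,0,40],
    [0,0,60],
    [0,-40,40],
    [0,-60,0]
  ],
  "rotation": [
    [0,0,0],
    [0,0,0],
    [0,0,0],
    [0,0,0],
    [0,0,0],
    [0,0,0],
    [0,0,0],
    [0,0,0],
    [0,0,0],
    [0,0,0]
  ],
  "hand": [0.7,0.7,0.7,0.7,0.7,0.7,0.7,0.7,0.7,0.7]
}}

```text
clock: 18.27
eef_pos: [549.9, -186.0, 204.8]
eef_rot: [3.136, 0.002, 1.617]
wrist_force: [0.8, -0.0, -0.5]
finger_gap: 65.7
finger_force: 0.0
```

Emit:
{"fn": "move_arm", "kwargs": {
  "dp": [
    [-10,-60,0],
    [-10,-60,0],
    [-10,-60,0]
  ],
  "rotation": [
    [0,0,0],
    [0,0,0],
    [0,0,0]
  ],
  "hand": [0.7,0.7,0.7]
}}

```text
clock: 18.65
eef_pos: [517.7, -367.2, 200.9]
eef_rot: [-3.142, -0.0, 1.614]
wrist_force: [0.7, 0.2, -0.3]
finger_gap: 65.5
finger_force: 0.0
```

```bash
python3 t.py p3.png
```

```text
red 69.5 ((437.1001892089844, 151.1767578125), (25.098360061645508, 24.66765022277832), 24.69651222229004) [423.8 137.1] [449.4 162.4]
teal 2500.5 ((573.076904296875, 22.351680755615234), (213.9016571044922, 139.3376007080078), 0.7397094368934631) [466.9 -48.5] [680.1  91.9]
blue 77.0 ((467.0455322265625, 17.048328399658203), (143.392578125, 11.417969703674316), 89.84683227539062) [461.5 -54.6] [472.9  88.8]
orange 631.0 ((192.51626586914062, -682.0806274414062), (39.10555648803711, 118.81202697753906), 28.054269790649414) [ 148.7 -740.2] [ 233.4 -623.7]
orange 428.0 ((298.3067321777344, 399.04461669921875), (26.350650787353516, 123.69026947021484), 38.65675735473633) [252.2 345.8] [343.3 453.4]
orange 344.0 ((432.4671936035156, 215.57720947265625), (38.97364044189453, 67.29975891113281), 4.176239490509033) [411.2 181.7] [452.1 249.3]
orange 1499.5 ((552.5101318359375, 576.3236083984375), (239.91159057617188, 50.55924606323242), 59.42121887207031) [473.4 462.7] [631.  689.8]
[ 515.5 -373.3  200.3] [-3.1  0.   1.6] [-1.1 -5.1  0.2]
```

View pics/p3.png

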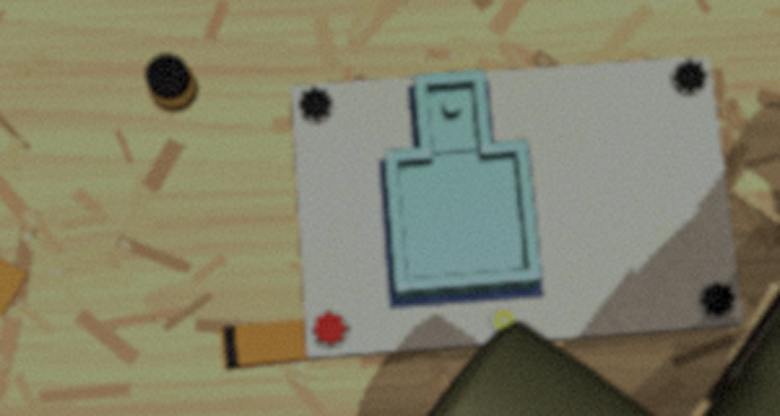

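The mould covers the mat squarely: mould centre (573.1,22.4) against mat (573.2,22.0). The wedge lies in line under the red knob at (330,329), the board has not moved, and the gripper is clear. I'll let it settle and hand in.

Emit:
{"fn": "move_arm", "kwargs": {
  "dp": [
    [0,0,0],
    [0,0,0],
    [0,0,0],
    [0,0,0]
  ],
  "rotation": [
    [0,0,0],
    [0,0,0],
    [0,0,0],
    [0,0,0]
  ],
  "hand": [0.7,0.7,0.7,0.7]
}}

```text
clock: 19.2
eef_pos: [519.3, -363.5, 201.2]
eef_rot: [3.141, 0.0, 1.616]
wrist_force: [-0.0, -0.5, -0.0]
finger_gap: 66.2
finger_force: 0.0
```

```bash
python3 -c "
from cell import manip
print(manip.read_state()['wrist_force']); print(manip.sign_off())"
```

```text
[-0.04877458 -0.5381314  -0.01710398]
the job is handed in; nothing more can be done
None
```

I handed the job in at 19 s, no verdict returned: the wedge bit under the red-knobbed foot (push rose to about 8 N) and was let go, and the mould sits square on the mat within about 1 mm by camera; the board's level and the final wedge load were not measured directly.

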